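# Close the microtome's two clamps, then point out the next block

### The arm

A 6-joint arm with a two-finger parallel gripper is mounted at the origin on a cart in front of the work surface, level with it; the furniture and walls round the work are solid. World frame = base frame: x ahead of the robot, y to its left, z up, the work surface at z = 0. Lengths are in mm, angles in rad, forces in N, time in s.
With the tool pointing down it reaches from about 300 to 775 mm from the base axis. Payload 14.6 kg.
Tool frame: the origin (TCP) lies between the finger pads, 19 mm behind the fingertips; this is the grasp point; z points along the fingers, y is the line along which they close (so a half turn about z gives the same grasp; the last joint's range is limited). The gripper opens to 94 mm and grips with 3 to 60 N. Pads are 16 mm wide; open, the fingers measure 119 mm over their backs; the gripper's body (75 mm by 177 mm) begins 78 mm behind the grasp point.
Start: joints at [-1.271, 0.3, 1.521, -0, 1.321, -0.067], TCP at [197.239, -513.406, 224.246] pointing down, gripper open.
Joint ranges: [-3.03, 3.03], [-0.79, 2.21], [0.23, 2.52], [-1.04, 4.18], [0, 3.07], [-2.55, 2.55]. Speed limits (rad/s): [2.22, 2.22, 2.57, 3.14, 3.14, 3.14].

### API

Orientations are given as [roll, pitch, yaw] about the fixed x, y, z axes, in that order (R = Rz(yaw) Ry(pitch) Rx(roll)).
In Python, from cell import manip gives the robot as it stands.
- The arm moves only by the shell command python3 -m creep 'ROWS' [OPENING] [FORCE]. ROWS is text: rows parted by semicolons, each of 6 numbers parted by spaces: the shift along the tool's x, y, z normalised to -1 to 1, where 1 is 4 cm, then the turn, a rotation vector about the tool's x, y, z normalised to -1 to 1, where 1 is pi rad. In form: dx dy dz ax ay az; .... A call has 1 to 20 rows; each row shifts and turns the commanded pose from where the row before left it, along the tool's axes as they then stand; what a row does not reach is not made up. A row lasts 1/8 s, in which the tool goes at most 62.5 mm and 10.7 degrees, less where a joint would pass 70% of its speed; a pose out of reach is approached as far as the arm can. A call with a number of a shift or a turn outside -1 to 1 is refused whole. A call with a gripper value outside its range is refused whole. OPENING is the closure, from 0 (fully open) to 1 (shut), set as the call begins (- or left out, the last holds). The fingers move at their own pace and stop on an object; FORCE is the grip in N (left out, the last holds). Time passes only in rows, so rows that do not move let the fingers close. It gives the time, the measured TCP pose, the force, the opening and the grip force at its end, in the units of the state.
- manip.read_state(): the state, without advancing time (a new reading comes with each control period).
- manip.camera(name): name is "scene" or "top"; returns a dict with "color" (400x640x3 uint8, red, green, blue), "range_z" (400x640 float32, mm along the optical axis (not along the pixel's ray), 0 where there is no reading), "camera_matrix" (3x3 intrinsics, pixels), "T" (4x4, takes a point from camera to world coordinates). Camera axes: x right, y down, z forward; pixel columns grow to the right and rows downward; lengths in mm; the calibration is good to about 2 mm. A picture is of the moment at which its call begins.
- manip.sign_off(): hands the job in; it is judged then, once.
The state is a dict: "clock": time; "joints": joint angles; "qd": joint speeds; "effort": joint torques, N m; "eef_pos": TCP position; "eef_rot": TCP orientation; "wrist_force": force on the tool from outside, world axes, zero at the start; "moment": the same for the moment, N m; "finger_gap": finger opening in mm; "finger_force": force on a finger pad.
Only numpy, scipy, OpenCV 4.12 (cv2) and the standard library are available. Lean on these libraries where they do the work, as an engineer would, in place of code of your own. Each camera call takes 0.05 s, during which the arm holds its last target. There are 200 camera calls.

### The job

A colleague has just set a block in the head of the microtome and a fresh blade in its holder, but both clamps still stand open, leaning towards you: with the fingertips push the small grey clamp lever on top of the head back until it stands fully home, and only then (block before blade, always) push the taller black lever at the right of the blade holder fully home, both gently. Then show the colleague which block comes next: point straight down at the middle of the yellow cassette on the bench with the fingertips about 2 cm above it, stay there for about 3 seconds and finish still pointing at it. Grasp nothing, touch or shift none of the cassettes, and do not dip down over any of the others.

Things in the scene. Friction and masses are not known exactly. Their poses are not given: they have to be found in the camera images.
- microtome: cream rotary microtome, 622 x 416 x 307 mm, fixed, square to the robot; origin on the bench, x away from the robot, y left. In its frame: head front at x -0.167, head top z 0.266 (but for the grey lever and a black knob behind it, x -0.098 to -0.072, top z 0.294); the tray in front has 84 mm walls from x -0.310, y -0.095 to 0.204
- microtome_clamp_lever (a joint): the block clamp on top of the head: a small upright grey metal lever, 36 mm long, 10 mm wide (y), 17 mm thick. 0 = fully home, straight up against its stop (clamped); grows as it leans towards the robot (open, up to 1.05). It turns about the y axis through block_clamp_pivot, stays where it is left, has no spring, and needs about 0.05 N m to turn
- block_clamp_pivot (a point): the hinge axis of the grey lever, at the lever's mid-width
- block_clamp_tip (a point): the middle of the free end of the grey lever, 36 mm from the pivot; moves with it. At home the lever's front face is 9 mm in front (-x) of the pivot. A finger that pushes there should rise with the end as it swings up; a level push can bind
- microtome_blade_lever (a joint): the blade clamp at the right (-y) end of the blade holder: a black lever, 65 mm long, 18 mm wide (y), about 15 mm thick. 0 = fully home, straight up against its stop (clamped); grows as it leans towards the robot (open, up to 1.40). It turns about the y axis through blade_clamp_pivot, stays where it is left, has no spring, and needs about 0.05 N m to turn
- blade_clamp_pivot (a point): the hinge axis of the black lever, at the lever's mid-width
- blade_clamp_tip (a point): the middle of the free end of the black lever, 65 mm from the pivot; moves with it. At home the lever's front face is 12 mm in front (-x) of the pivot. A finger that pushes there should rise with the end as it swings up; a level push can bind
- yellow_cassette: the pale yellow cassette: the one to point at, an 11 g tissue cassette of 28 x 40 mm, 8 mm high, lying flat on the bench with a whitish wax block (dark red tissue in it) on top; origin: middle of its underside, z up
- pink_cassette: a pink cassette, an 11 g tissue cassette of 28 x 40 mm, 8 mm high, lying flat on the bench with a whitish wax block (dark red tissue in it) on top; origin: middle of its underside, z up
- blue_cassette: the pale blue cassette, an 11 g tissue cassette of 28 x 40 mm, 8 mm high, lying flat on the bench with a whitish wax block (dark red tissue in it) on top; origin: middle of its underside, z up
- green_cassette: the pale green cassette, an 11 g tissue cassette of 28 x 40 mm, 8 mm high, lying flat on the bench with a whitish wax block (dark red tissue in it) on top; origin: middle of its underside, z up
- second_pink_cassette: another pink cassette, an 11 g tissue cassette of 28 x 40 mm, 8 mm high, lying flat on the bench with a whitish wax block (dark red tissue in it) on top; origin: middle of its underside, z up

How it is judged:
By the outcome, as a careful person would: the job done as asked, in the order asked, and still so for the second after the job is handed in, with the robot touching nothing.
It also fails if it takes over 64 s, if anything falls off the work surface, if the arm or the gripper's body presses on something with over 40 N, if the wrist force passes 120 N, or if a joint passes its speed limit or range.

## Working session

There is one attempt and no reset: what is moved stays moved. The work goes in short steps, Python scripts to look and compute and a shell command to move; the robot and the scene stay as the last step left them, time stands still between calls to the robot, and variables do not carry over. Pictures are saved under pics/ and viewed, at most 10 in all, crops included, and the job is handed in when it is done.

```bash
ls; mkdir -p pics; cat > h.py <<'E'
import numpy as np, cv2
from cell import manip
def snap(n):
    c=manip.camera(n); np.savez('pics/'+n+'.npz',**c); return c
def pts(c):
    K=c['camera_matrix'];T=c['T'];z=c['range_z'].astype(float)
    v,u=np.mgrid[:z.shape[0],:z.shape[1]]
    p=np.stack([(u-K[0,2])/K[0,0]*z,(v-K[1,2])/K[1,1]*z,z],-1)
    w=p@T[:3,:3].T+T[:3,3]; w[z==0]=np.nan; return w
E
python3 - <<'E'
from h import *
for n in('scene','top'):
    c=snap(n); cv2.imwrite(f'pics/{n}0.png',c['color'][...,::-1]); print(n,c['T'].round(2).tolist(),c['camera_matrix'].tolist())
print(manip.read_state())
E
```

```text
pics
scene [[-0.59, -0.39, 0.71, -213.95], [-0.81, 0.26, -0.52, 629.48], [0.01, -0.88, -0.47, 750.48], [0.0, 0.0, 0.0, 1.0]] [[429.1242972106569, 0.0, 324.84335558694613], [0.0, 429.1242972106569, 199.45668022001612], [0.0, 0.0, 1.0]]
top [[-0.03, -0.99, 0.13, 495.71], [-1.0, 0.03, 0.02, 11.4], [-0.03, -0.13, -0.99, 1058.3], [0.0, 0.0, 0.0, 1.0]] [[392.9265916941769, 0.0, 318.09920250257437], [0.0, 392.9265916941769, 196.25136975072363], [0.0, 0.0, 1.0]]
{'clock': 0.1, 'joints': array([-1.27060830e+00,  3.00387058e-01,  1.52151191e+00,  1.75908831e-05,
        1.32069540e+00, -6.66222528e-02]), 'qd': array([-7.26446121e-04, -1.04050405e-03, -1.27169519e-03,  9.89462436e-05,
        7.10456431e-05, -2.20402187e-03]), 'effort': array([ 2.38157329e-03, -5.32648766e+01, -3.53286052e+01,  7.09847594e-02,
        2.34990148e-02, -4.96891846e-05]), 'eef_pos': array([ 197.17876041, -513.21237345,  223.76167966]), 'eef_rot': array([-3.14059429e+00, -8.36887899e-05,  3.66805877e-01]), 'wrist_force': array([-0.22511756, -0.09011892,  0.2788158 ]), 'moment': array([ 0.05476913, -0.05276522, -0.01204395]), 'finger_force': 0.0, 'finger_gap': 93.7366128623515}
```

View pics/scene0.png

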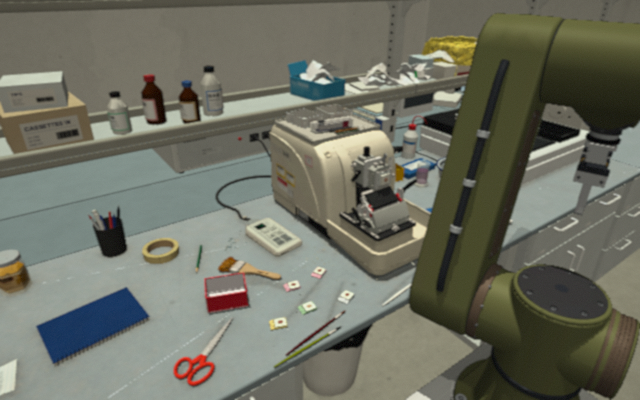

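View pics/top0.png

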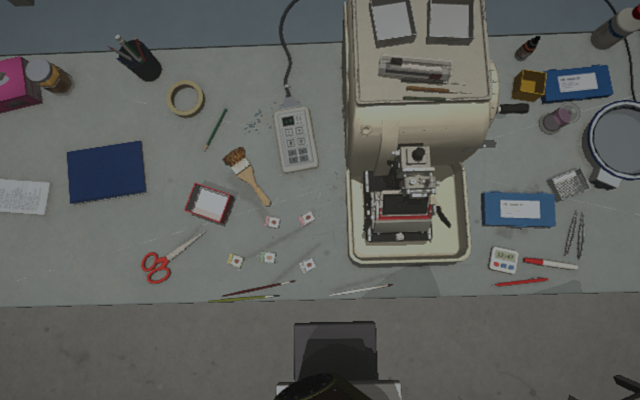

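The scene view shows the microtome at about (350,190), with cassettes at (278,323), (292,286), (307,307), (318,272) and (345,297). In the top view the head is at about (415,165), the black lever at about (443,216), and the yellow cassette is probably at (235,261). I'll zoom in on these.

```bash
python3 - <<'E'
from h import *
a=np.load('pics/top.npz');b=np.load('pics/scene.npz')
def crop(c,x,y,w,h): return cv2.resize(c['color'][y:y+h,x:x+w,::-1],(400,300),interpolation=cv2.INTER_CUBIC)
im=np.vstack([np.hstack([crop(a,370,140,100,75),crop(a,380,180,80,60)]),np.hstack([crop(b,335,140,100,75),crop(a,220,200,100,75)])])
cv2.imwrite('pics/crops.png',im)
W=pts(a);W2=pts(b)
# cassettes by saturation in top
hsv=cv2.cvtColor(a['color'],cv2.COLOR_RGB2HSV)
for (u,v) in[(235,261),(268,258),(307,266),(272,222),(306,217)]:
    print(u,v,W[v,u].round(1),a['color'][v-1:v+2,u-7:u+8:2].reshape(3,-1,3)[1].tolist())
# head heights: top map
for v in range(140,245,3): print(v,' '.join('%4.0f'%W[v,u,2] for u in range(362,470,4)))
E
```

```text
235 261 [467.7 260.   10.2] [[151, 139, 93], [135, 133, 101], [152, 156, 157], [131, 116, 111], [111, 69, 58], [123, 99, 92], [152, 157, 155], [122, 121, 92]]
268 258 [473.2 171.9  12. ] [[114, 133, 107], [105, 118, 97], [153, 157, 158], [136, 124, 112], [139, 116, 95], [144, 133, 124], [145, 148, 148], [98, 107, 97]]
307 266 [449.5  69.5   8. ] [[124, 126, 121], [147, 149, 144], [148, 152, 150], [148, 149, 148], [116, 93, 89], [125, 114, 110], [154, 159, 159], [147, 151, 149]]
272 222 [568.2 160.5   9. ] [[127, 102, 103], [149, 125, 125], [141, 144, 142], [131, 119, 115], [112, 71, 60], [122, 88, 79], [154, 158, 158], [96, 92, 90]]
306 217 [578.8  69.   10.3] [[146, 116, 117], [138, 117, 117], [149, 154, 151], [141, 139, 136], [106, 66, 55], [107, 70, 61], [150, 151, 148], [148, 149, 147]]
140  254  253  253  255  254  260  260  262  260  259  249  252  249  251  251  249  249  249  249  249  250  247  247  248  246  247  245
143  245  245  245  244  246  257  255  258  256  241  242  242  239  242  241  242  241  241  237  240  239  238  237  237  234  234  234
146  237  238  235  
[... 3866 characters left out ...]
   81
230   36  128   99  126  129  128  125  125  123  124  125  122  123  122  121  122  122   99   34   35   33   32   34   35   38   55   79
233   36   92   98   96  109   95   94   96   92   93   98   94   96   98   95   95   94  102   34   35   36   35   34   33   35   53   77
236   32   89   98   96   98   97   94   96   98  108  103   96   94   96   96   93   95   98   33   31   33   35   35   35   39   56   75
239   32   48  100   95   92   93   98   95   96   99  101   94   97  nan   93   94   95   97   37   33   33   31   33   32   36   51   78
242   35   32   95   90   34   34   33   37   35   35   36   36   33   37   36   31   36   32   30   36   32   38   34   38   37   47   74
```

View pics/crops.png

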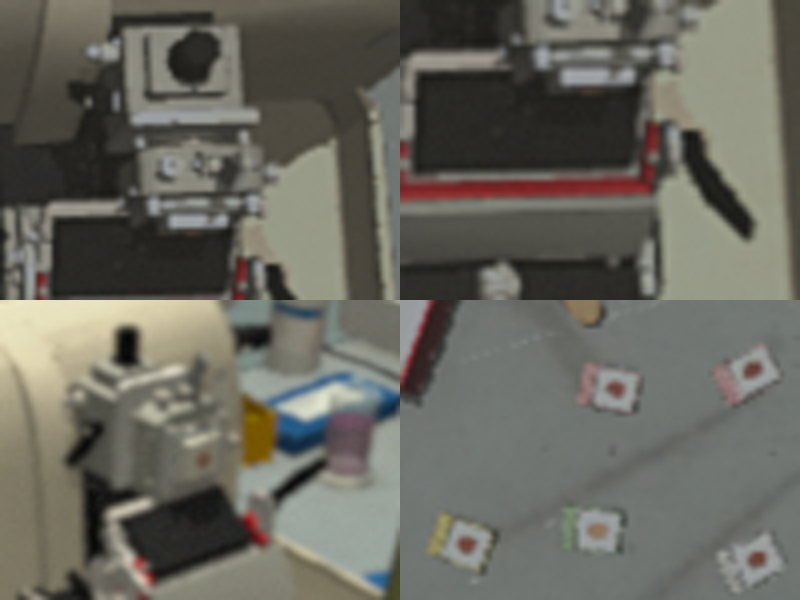

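The top crop shows the grey lever near (430,183) in the top view, where z is about 290. The black lever runs from about (434,206) to (451,227). The yellow cassette is at about (237,261). Next I'll measure the points on both levers.

```bash
python3 - <<'E'
from h import *
a=np.load('pics/top.npz');b=np.load('pics/scene.npz')
A=pts(a);B=pts(b)
np.set_printoptions(suppress=True,linewidth=200)
print('grey top');
for v in range(176,190):
  print(v,[tuple(A[v,u].round().astype(int)) for u in range(424,438) if A[v,u,2]>270])
print('black top')
for v in range(203,230):
  print(v,[tuple(A[v,u].round().astype(int)) for u in range(430,456) if A[v,u,2]>155 and a['color'][v,u].max()<70])
print('scene: points in grey & black boxes')
print('grey');
for v in range(150,170):
  print(v,[(u,*B[v,u].round().astype(int)) for u in range(378,394) if B[v,u,2]>268])
print('black')
for v in range(175,200):
  print(v,[(u,*B[v,u].round().astype(int)) for u in range(396,420,2) if B[v,u,2]>150 and b['color'][v,u].max()<70])
# tray walls
m=(A[...,2]>78)&(A[...,2]<92)
for v in(225,235,245): print('tray right edge',A[v,455:475][m[v,455:475]].round().tolist()[:8],'left',A[v,340:365][m[v,340:365]].round().tolist()[:8])
for u in(380,420): print('front',A[240:275,u][m[240:275,u]].round().tolist())
E
```

```text
grey top
176 []
177 []
178 []
179 []
180 [(np.int64(625), np.int64(-191), np.int64(273)), (np.int64(624), np.int64(-191), np.int64(281))]
181 [(np.int64(624), np.int64(-189), np.int64(270)), (np.int64(622), np.int64(-190), np.int64(277)), (np.int64(622), np.int64(-191), np.int64(279)), (np.int64(621), np.int64(-191), np.int64(288))]
182 [(np.int64(621), np.int64(-190), np.int64(274)), (np.int64(619), np.int64(-190), np.int64(285)), (np.int64(618), np.int64(-190), np.int64(289)), (np.int64(618), np.int64(-192), np.int64(290))]
183 [(np.int64(619), np.int64(-189), np.int64(272)), (np.int64(618), np.int64(-189), np.int64(280)), (np.int64(617), np.int64(-189), np.int64(286)), (np.int64(617), np.int64(-191), np.int64(288)), (np.int64(616), np.int64(-192), np.int64(292)), (np.int64(616), np.int64(-193), np.int64(293))]
184 [(np.int64(617), np.int64(-188), np.int64(274)), (np.int64(616), np.int64(-189), np.int64(279)), (np.int64(615), np.int64(-189), np.int64(287)), (np.int64(614), np.int64(-189), np.int64(293))]
185 [(np.int64(615), np.int64(-188), np.int64(274)), (np.int64(613), np.int64(
[... 9408 characters left out ...]
 81.0], [550.0, -41.0, 84.0], [550.0, -43.0, 85.0], [550.0, -46.0, 84.0]]
tray right edge [[517.0, -328.0, 84.0], [517.0, -330.0, 84.0], [517.0, -333.0, 83.0], [517.0, -336.0, 83.0]] left [[525.0, -40.0, 85.0], [525.0, -43.0, 84.0], [525.0, -45.0, 87.0], [525.0, -48.0, 80.0]]
tray right edge [[493.0, -328.0, 78.0], [493.0, -328.0, 85.0], [493.0, -331.0, 83.0], [493.0, -333.0, 85.0], [493.0, -336.0, 83.0]] left [[501.0, -39.0, 81.0], [501.0, -41.0, 88.0], [501.0, -44.0, 87.0], [501.0, -47.0, 83.0]]
front [[462.0, -113.0, 83.0], [460.0, -113.0, 85.0], [458.0, -113.0, 84.0], [455.0, -113.0, 85.0]]
front [[462.0, -211.0, 80.0], [460.0, -210.0, 85.0], [458.0, -210.0, 85.0], [455.0, -210.0, 85.0]]
```

```bash
python3 -m creep '0 0 -0.5 0 0 0.0292; 0 0 -0.5 0 0 0.0292; 0 0 -0.5 0 0 0.0292; 0 0 -0.5 0 0 0.0292; 0 0 -0.2 0 0 0; 0 0 0 0 0 0; 0 0 0 0 0 0; 0 0 0 0 0 0' 1 10
```

```text
clock: 1.1
eef_pos: [197.2, -513.3, 311.6]
eef_rot: [-3.141, 0.0, 0.0]
wrist_force: [0.4, -0.2, 0.4]
finger_gap: 17.4
finger_force: 0.0
```

```bash
python3 - <<'E'
from h import *
a=np.load('pics/top.npz');b=np.load('pics/scene.npz')
K=a['camera_matrix'];T=a['T']
A=pts(a);B=pts(b)
# cassettes: local height mask from depth plus bright/colour blob vs bench, ray onto z=8..
def ray(c,u,v,z):
    K=c['camera_matrix'];T=c['T'];d=T[:3,:3]@np.array([(u-K[0,2])/K[0,0],(v-K[1,2])/K[1,1],1]);o=T[:3,3];return (o+d*(z-o[2])/d[2]).round(1)
for n,c,boxes in(('top',a,[(235,261),(268,258),(307,266),(272,222),(306,217)]),('scene',b,[(278,323),(307,307),(345,297),(292,286),(318,272)])):
    col=c['color'].astype(float)
    for u,v in boxes:
        s=col[v-12:v+13,u-14:u+15]; bg=np.median(s.reshape(-1,3),0)
        m=(np.abs(s-bg).max(2)>14).astype(np.uint8)
        m=cv2.morphologyEx(m,cv2.MORPH_CLOSE,np.ones((3,3)))
        N,L,S,_=cv2.connectedComponentsWithStats(m); k=1+S[1:,4].argmax()
        (cx,cy),wh,an=cv2.minAreaRect(np.argwhere(L==k)[:,::-1].astype(np.float32))
        P=(A if n=='top' else B)[v-12:v+13,u-14:u+15][L==k]
        hs=cv2.cvtColor(s.astype(np.uint8),cv2.COLOR_RGB2HSV)[L==k]; q=hs[(hs[:,1]>40)]
        print(n,u,v,'ctr',round(cx+u-14,1),round(cy+v-12,1),np.round(wh,1),S[k,4],'world',ray(c,cx+u-14,cy+v-12,8),'hmed',np.nanmedian(P[:,2]).round(1),'hue',np.median(q[:,0]) if len(q) else None,'depthmean',np.nanmean(P,0).round(1))
E
```

```text
top 235 261 ctr 235.4 260.1 [16.1 12. ] 189 world [469.8 259.3   8. ] hmed 7.0 hue 26.0 depthmean [470.1 259.7   6.4]
top 268 258 ctr 268.2 256.5 [15.4 11.9] 164 world [477.  171.9   8. ] hmed 7.7 hue 50.0 depthmean [476. 172.   7.]
top 307 266 ctr 306.8 263.2 [16.2 15.4] 173 world [456.8  69.9   8. ] hmed 7.0 hue 6.0 depthmean [452.9  71.    6.5]
top 272 222 ctr 270.5 221.6 [19.5 11.8] 186 world [569.5 164.8   8. ] hmed 7.1 hue 177.0 depthmean [569.2 162.4   6.1]
top 306 217 ctr 304.2 219.8 [11.6 20.5] 166 world [571.4  74.    8. ] hmed 7.5 hue 178.0 depthmean [573.5  69.2   6.9]
scene 278 323 ctr 281.6 322.0 [13.8 27.3] 252 world [464.7 254.9   8. ] hmed 6.4 hue 26.0 depthmean [469.1 258.6   5.3]
scene 307 307 ctr 303.4 307.7 [19.2 22.9] 274 world [476.2 185.1   8. ] hmed 4.7 hue 50.0 depthmean [481.  176.2   4.7]
scene 345 297 ctr 341.8 300.4 [17.7 25.8] 267 world [442.5  89.7   8. ] hmed 3.2 hue 18.5 depthmean [455.2  77.7   4.1]
scene 292 286 ctr 287.8 284.5 [25.4 14.6] 232 world [575.1 170.    8. ] hmed 5.4 hue 7.5 depthmean [576.7 167.8   5.1]
scene 318 272 ctr 317.4 274.7 [12.7 18.3] 177 world [564.3  80.6   8. ] hmed 5.1 hue 11.0 depthmean [569.1  73.2   5.1]
```

```bash
python3 -m creep '0.756 -0.675 0 0 0 0; 0.756 -0.675 0 0 0 0; 0.756 -0.675 0 0 0 0; 0.756 -0.675 0 0 0 0; 0.756 -0.675 0 0 0 0; 0.756 -0.675 0 0 0 0; 0.756 -0.675 0 0 0 0; 0.756 -0.675 0 0 0 0; 0.756 -0.675 0 0 0 0; 0.756 -0.675 0 0 0 0; 0.756 -0.675 0 0 0 0; 0.756 -0.675 0 0 0 0; 0 0 0 0 0 0; 0 0 0 0 0 0; 0 0 0 0 0 0'
```

```text
clock: 2.98
eef_pos: [559.6, -190.2, 312.4]
eef_rot: [3.141, -0.0, -0.001]
wrist_force: [0.3, -1.1, 0.6]
finger_gap: 0.4
finger_force: 0.0
```

```bash
python3 -m creep '0.2 0 -0.0 0 0 0; 0.2 0 0.25 0 0 0; 0 0 0.25 0 0 0; 0 0 0 0 0 0; 0 0 0 0 0 0'; python3 - <<'E'
from h import *
a=snap('top');b=snap('scene')
def crop(c,x,y,w,h): return cv2.resize(c['color'][y:y+h,x:x+w,::-1],(400,300),interpolation=cv2.INTER_CUBIC)
cv2.imwrite('pics/c2.png',np.hstack([crop(a,370,140,100,75),crop(b,340,115,80,60)]))
E
```

```text
clock: 3.6
eef_pos: [576.1, -189.5, 292.4]
eef_rot: [3.142, -0.0, -0.0]
wrist_force: [0.0, 0.7, 0.6]
finger_gap: 0.3
finger_force: 0.0
```

View pics/c2.png

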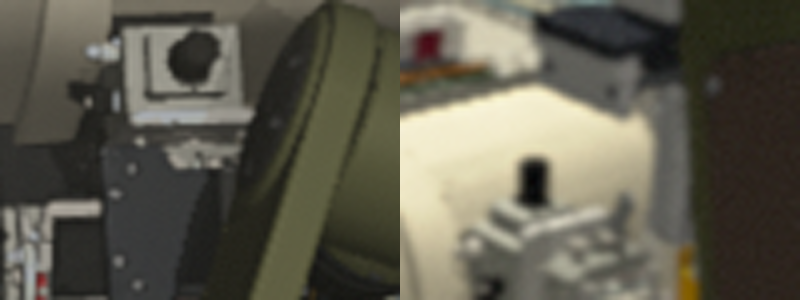

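The scene crop shows the grey lever at about (385,157) with the closed finger just in front of it at (392–398,163), at the right height. I'll advance slowly.

```bash
python3 -m creep '0.1 0 0 0 0 0; 0.1 0 0 0 0 0; 0.1 0 0 0 0 0; 0.1 0 0 0 0 0; 0 0 0 0 0 0'
```

```text
clock: 4.32
eef_pos: [592.4, -189.4, 292.1]
eef_rot: [-3.142, 0.0, 0.0]
wrist_force: [-0.8, -0.1, 0.4]
finger_gap: 0.3
finger_force: 0.0
```

```bash
python3 -m creep '0.05 0 0 0 0 0; 0.05 0 0 0 0 0; 0.05 0 0 0 0 0; 0 0 0 0 0 0'
```

```text
clock: 4.82
eef_pos: [598.2, -189.4, 292.5]
eef_rot: [-3.142, -0.0, -0.0]
wrist_force: [-3.6, 0.6, 2.2]
finger_gap: 0.5
finger_force: 1.7
```

```bash
python3 -m creep '0.04 0 -0.04 0 0 0; 0.04 0 -0.04 0 0 0; 0.04 0 -0.04 0 0 0; 0 0 0 0 0 0'
```

```text
clock: 5.32
eef_pos: [603.2, -189.4, 297.0]
eef_rot: [-3.142, -0.0, -0.0]
wrist_force: [-1.3, 1.0, -0.7]
finger_gap: 0.5
finger_force: 0.4
```

```bash
python3 -m creep '0.04 0 -0.03 0 0 0; 0.04 0 -0.03 0 0 0; 0.04 0 -0.03 0 0 0; 0 0 0 0 0 0'
```

```text
clock: 5.82
eef_pos: [608.0, -189.5, 300.8]
eef_rot: [3.141, -0.0, -0.0]
wrist_force: [-0.8, 0.9, -0.1]
finger_gap: 0.5
finger_force: 0.5
```

```bash
python3 -m creep '0.04 0 -0.02 0 0 0; 0.04 0 -0.02 0 0 0; 0 0 0 0 0 0'; python3 - <<'E'
from h import *
b=snap('scene')
cv2.imwrite('pics/c3.png',cv2.resize(b['color'][125:185,350:430,::-1],(640,480),interpolation=cv2.INTER_CUBIC))
E
```

```text
clock: 6.2
eef_pos: [610.4, -189.5, 301.7]
eef_rot: [-3.141, 0.003, -0.0]
wrist_force: [-6.8, 1.0, -2.5]
finger_gap: 0.6
finger_force: 3.5
```

View pics/c3.png

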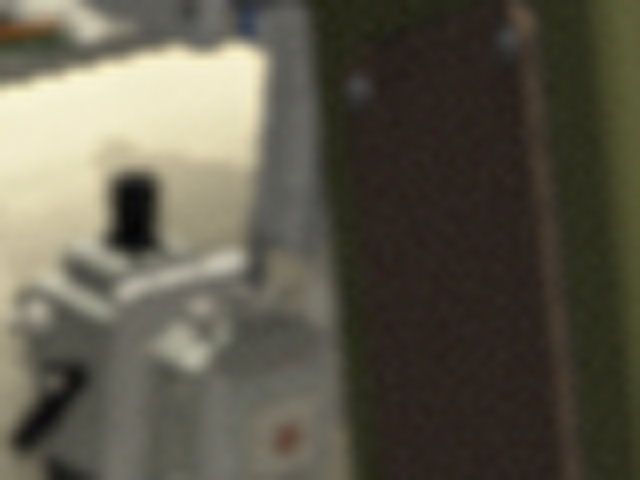

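The force has risen to 6.8 N. I'll back off and check whether that is the stop.

```bash
python3 -m creep '-0.2 0 0 0 0 0; -0.6 0 0 0 0 0; -0.5 0 0 0 0 0; 0 0 0 0 0 0; 0 0 0 0 0 0'; python3 - <<'E'
from h import *
b=snap('scene')
cv2.imwrite('pics/c4.png',cv2.resize(b['color'][135:180,355:415,::-1],(640,480),interpolation=cv2.INTER_CUBIC))
B=pts(b)
for v in range(148,164): print(v,[(u,*map(int,B[v,u].round())) for u in range(374,392) if B[v,u,2]>267 and B[v,u,0]>590])
E
```

```text
clock: 6.88
eef_pos: [559.5, -189.5, 302.6]
eef_rot: [3.141, -0.001, -0.0]
wrist_force: [-0.6, -0.5, -0.4]
finger_gap: 0.5
finger_force: 0.0
148 []
149 []
150 []
151 [(381, 630, -188, 294), (382, 626, -188, 295)]
152 [(381, 630, -188, 290), (382, 624, -186, 293), (383, 622, -188, 293)]
153 [(381, 626, -184, 290), (382, 625, -187, 289), (383, 617, -184, 293)]
154 [(381, 631, -190, 283), (382, 621, -184, 288), (383, 620, -187, 288)]
155 [(380, 632, -187, 281), (381, 631, -191, 280), (382, 621, -184, 285), (383, 621, -188, 284)]
156 [(380, 633, -188, 277), (381, 627, -187, 279), (382, 621, -185, 282), (383, 621, -189, 281)]
157 [(380, 633, -189, 273), (381, 630, -189, 275), (382, 623, -187, 278)]
158 [(375, 647, -182, 267), (380, 632, -188, 271), (381, 624, -184, 275), (382, 623, -187, 275)]
159 [(380, 629, -186, 269), (381, 625, -186, 271), (382, 622, -186, 272)]
160 [(380, 628, -185, 267), (381, 625, -186, 268), (382, 620, -185, 270)]
161 []
162 []
163 []
```

View pics/c4.png

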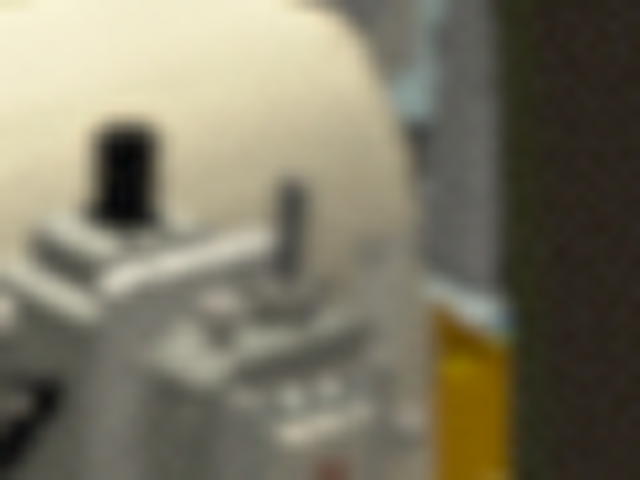

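The lever now looks upright at crop pixel (290,225), with its front edge vertical at x ≈ 621. I'll press once more, level and gently, to confirm it is on the stop.

```bash
python3 -m creep '0.6 0 -0.05 0 0 0; 0.5 0 0 0 0 0; 0.1 0 0 0 0 0; 0 0 0 0 0 0; 0 0 0 0 0 0'
```

```text
clock: 7.55
eef_pos: [606.6, -189.6, 304.4]
eef_rot: [3.141, -0.0, -0.0]
wrist_force: [0.1, -0.1, 0.0]
finger_gap: 0.5
finger_force: 0.0
```

```bash
python3 -m creep '0.03 0 0 0 0 0; 0.03 0 0 0 0 0; 0 0 0 0 0 0'
```

```text
clock: 7.92
eef_pos: [609.4, -189.5, 304.3]
eef_rot: [3.142, -0.0, -0.0]
wrist_force: [-0.1, -0.6, -0.0]
finger_gap: 0.4
finger_force: 0.0
```

```bash
python3 -m creep '0.03 0 0 0 0 0; 0.02 0 0 0 0 0; 0 0 0 0 0 0'
```

```text
clock: 8.3
eef_pos: [610.6, -189.6, 304.2]
eef_rot: [-3.141, 0.002, -0.0]
wrist_force: [-8.0, -0.1, 0.8]
finger_gap: 0.5
finger_force: 4.2
```

```bash
python3 -m creep '-0.3 0 0 0 0 0; -0.9 0 0 0 0 0; -0.9 0 0 0 0 0; -0.9 0 0 0 0 0; 0 0.63 0 0 0 0; 0 0.63 0 0 0 0; 0 0 0.7 0 0 0; 0 0 0.7 0 0 0; 0 0 0.65 0 0 0; 0 0 0 0 0 0; 0 0 0 0 0 0'; python3 - <<'E'
from h import *
a=snap('top');b=snap('scene')
def crop(c,x,y,w,h): return cv2.resize(c['color'][y:y+h,x:x+w,::-1],(400,300),interpolation=cv2.INTER_CUBIC)
cv2.imwrite('pics/c5.png',np.hstack([crop(a,390,180,80,60),crop(b,380,150,80,60)]))
E
```

```text
clock: 9.68
eef_pos: [491.8, -240.0, 223.5]
eef_rot: [3.141, -0.001, -0.0]
wrist_force: [-0.0, -0.5, 0.8]
finger_gap: 0.4
finger_force: 0.0
```

View pics/c5.png

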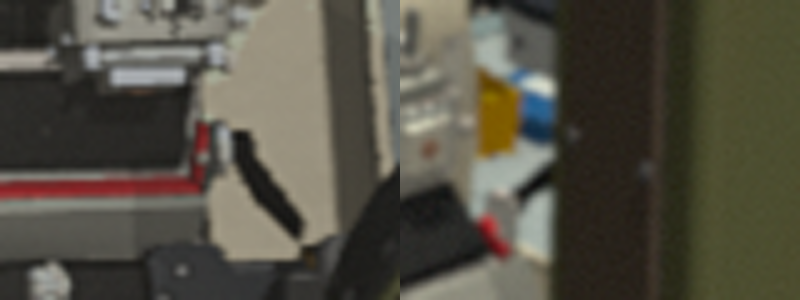

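The top crop shows the black lever end at about (450,227), with the fingertip just in front of it at (452,231), so they line up. I'll advance.

```bash
python3 -m creep '0.3 0 0 0 0 0; 0.15 0 0 0 0 0; 0.1 0 0 0 0 0; 0.1 0 0 0 0 0; 0 0 0 0 0 0'
```

```text
clock: 10.4
eef_pos: [517.5, -239.8, 222.2]
eef_rot: [-3.142, 0.0, 0.0]
wrist_force: [0.3, 0.2, -0.4]
finger_gap: 0.6
finger_force: 0.0
```

```bash
python3 -m creep '0.05 0 0 0 0 0; 0.05 0 0 0 0 0; 0 0 0 0 0 0'
```

```text
clock: 10.78
eef_pos: [521.3, -239.9, 222.4]
eef_rot: [3.142, 0.0, -0.0]
wrist_force: [-1.3, -0.7, 2.2]
finger_gap: 0.5
finger_force: 1.0
```

```bash
python3 -m creep '0.05 0 -0.06 0 0 0; 0.05 0 -0.06 0 0 0; 0.05 0 -0.06 0 0 0; 0.05 0 -0.047 0 0 0; 0.05 0 -0.047 0 0 0; 0.05 0 -0.047 0 0 0; 0 0 0 0 0 0'
```

```text
clock: 11.65
eef_pos: [533.6, -239.8, 235.2]
eef_rot: [3.141, -0.0, -0.0]
wrist_force: [-0.1, 0.3, 0.9]
finger_gap: 0.7
finger_force: 0.0
```

```bash
python3 -m creep '0.05 0 -0.037 0 0 0; 0.05 0 -0.037 0 0 0; 0.05 0 -0.037 0 0 0; 0.05 0 -0.03 0 0 0; 0.05 0 -0.03 0 0 0; 0.05 0 -0.03 0 0 0; 0 0 0 0 0 0'
```

```text
clock: 12.52
eef_pos: [545.6, -239.8, 243.2]
eef_rot: [3.141, -0.0, -0.0]
wrist_force: [-0.6, 0.2, 1.0]
finger_gap: 0.4
finger_force: 0.1
```

```bash
python3 -m creep '0.05 0 -0.022 0 0 0; 0.05 0 -0.022 0 0 0; 0.05 0 -0.022 0 0 0; 0.05 0 -0.017 0 0 0; 0 0 0 0 0 0'
```

```text
clock: 13.15
eef_pos: [553.6, -239.8, 246.5]
eef_rot: [3.142, -0.0, -0.0]
wrist_force: [-0.0, 0.2, -0.7]
finger_gap: 0.2
finger_force: 0.0
```

```bash
python3 -m creep '0.05 0 -0.015 0 0 0; 0.05 0 -0.012 0 0 0; 0 0 0 0 0 0'
```

```text
clock: 13.52
eef_pos: [555.7, -240.0, 246.8]
eef_rot: [-3.141, 0.006, -0.001]
wrist_force: [-15.4, 0.4, -0.2]
finger_gap: 0.7
finger_force: 7.6
```

```bash
python3 -m creep '0.04 0 -0.01 0 0 0; 0.03 0 -0.005 0 0 0; 0 0 0 0 0 0'
```

```text
clock: 13.9
eef_pos: [557.0, -240.1, 246.9]
eef_rot: [-3.14, 0.01, -0.001]
wrist_force: [-26.3, 1.6, -0.1]
finger_gap: 0.2
finger_force: 13.5
```

The force climbed steeply, so the lever is on its stop. I'll back off and look.

```bash
python3 -m creep '-0.15 0 0 0 0 0; -0.6 0 0 0 0 0; -0.9 0 0 0 0 0; -0.5 0 -0.5 0 0 0; 0 -0.5 -0.9 0 0 0; 0 -0.5 -0.5 0 0 0; 0 0 0 0 0 0'; python3 - <<'E'
from h import *
a=snap('top');b=snap('scene')
def crop(c,x,y,w,h): return cv2.resize(c['color'][y:y+h,x:x+w,::-1],(400,300),interpolation=cv2.INTER_CUBIC)
cv2.imwrite('pics/c6.png',np.hstack([crop(a,390,170,80,60),crop(b,360,140,80,60)]))
A=pts(a);B=pts(b)
for n,c,P in(('top',a,A),('scene',b,B)):
  m=(c['color'].max(2)<75)&(P[...,0]>520)&(P[...,0]<605)&(P[...,1]<-226)&(P[...,1]>-262)&(P[...,2]>165)&(P[...,2]<255)
  for z in range(170,255,8):
    q=P[m&(P[...,2]>=z)&(P[...,2]<z+8)]
    if len(q): print(n,z,len(q),q.min(0).round(),q.max(0).round(),q.mean(0).round())
E
```

```text
clock: 14.78
eef_pos: [474.7, -199.4, 325.6]
eef_rot: [3.14, -0.003, 0.001]
wrist_force: [0.2, 0.1, -0.3]
finger_gap: 0.5
finger_force: 0.0
top 178 8 [ 570. -238.  180.] [ 581. -230.  186.] [ 576. -233.  184.]
top 186 4 [ 569. -232.  190.] [ 578. -232.  193.] [ 574. -232.  191.]
top 194 6 [ 568. -233.  196.] [ 577. -231.  201.] [ 572. -232.  198.]
top 202 9 [ 567. -233.  203.] [ 577. -232.  210.] [ 571. -233.  206.]
top 210 10 [ 567. -236.  211.] [ 577. -233.  218.] [ 572. -235.  214.]
top 218 12 [ 566. -239.  218.] [ 577. -235.  226.] [ 571. -237.  222.]
top 226 12 [ 567. -241.  227.] [ 574. -236.  234.] [ 570. -238.  231.]
top 234 12 [ 566. -244.  234.] [ 573. -240.  242.] [ 569. -242.  239.]
scene 178 1 [ 568. -230.  184.] [ 568. -230.  184.] [ 568. -230.  184.]
scene 186 5 [ 568. -233.  187.] [ 574. -226.  194.] [ 570. -231.  191.]
scene 194 5 [ 568. -236.  194.] [ 571. -228.  201.] [ 569. -231.  197.]
scene 202 9 [ 566. -236.  202.] [ 572. -230.  209.] [ 569. -232.  206.]
scene 210 7 [ 565. -235.  212.] [ 572. -230.  218.] [ 569. -232.  215.]
scene 218 10 [ 562. -243.  218.] [ 573. -232.  224.] [ 567. -236.  221.]
scene 226 14 [ 563. -246.  226.] [ 574. -233.  234.] [ 568. -237.  230.]
scene 234 4 [ 563. -241.  234.] [ 566. -236.  239.] [ 565. -238.  237.]
```

View pics/c6.png

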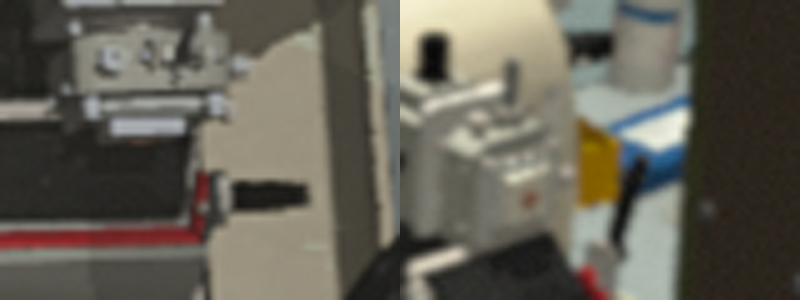

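In the top crop the black lever is now end-on upright at (440,209), and in the scene crop both levers stand vertical. Both are home, so I'll move high over to the yellow cassette.

```bash
python3 -m creep '0 -0.765 0 0 0 0; 0 -0.765 0 0 0 0; 0 -0.765 0 0 0 0; 0 -0.765 0 0 0 0; 0 -0.765 0 0 0 0; 0 -0.765 0 0 0 0; 0 -0.765 0 0 0 0; 0 -0.765 0 0 0 0; 0 -0.765 0 0 0 0; 0 -0.765 0 0 0 0; 0 -0.765 0 0 0 0; 0 -0.765 0 0 0 0; 0 -0.765 0 0 0 0; 0 -0.765 0 0 0 0; 0 -0.765 0 0 0 0; -0.14 0 0 0 0 0; 0 0 0 0 0 0; 0 0 0 0 0 0'; python3 -c "
from h import *
print(manip.read_state()['joints'].round(2))"
```

```text
clock: 17.12
eef_pos: [468.9, 258.2, 324.0]
eef_rot: [3.141, 0.0, -0.001]
wrist_force: [0.2, -0.7, 1.0]
finger_gap: 0.5
finger_force: 0.0
[ 0.44  0.21  1.4  -0.    1.53  2.01]
```

```bash
python3 -m creep '0 -0.03 0.6 0 0 0; 0 0 0.6 0 0 0; 0 0 0.6 0 0 0; 0 0 0.6 0 0 0; 0 0 0.6 0 0 0; 0 0 0.6 0 0 0; 0 0 0.6 0 0 0; 0 0 0.6 0 0 0; 0 0 0.6 0 0 0; 0 0 0.5 0 0 0; 0 0 0.3 0 0 0; 0 0 0 0 0 0; 0 0 0 0 0 0'
```

```text
clock: 18.75
eef_pos: [469.1, 260.4, 76.9]
eef_rot: [-3.141, -0.001, -0.0]
wrist_force: [-1.6, -0.0, 0.9]
finger_gap: 0.8
finger_force: 0.0
```

```bash
python3 -m creep '0 0.01 0.3 0 0 0; 0 0 0.25 0 0 0; 0 0 0.15 0 0 0; 0 0 0 0 0 0; 0 0 0 0 0 0; 0 0 0 0 0 0'; python3 - <<'E'
from h import *
b=snap('scene');a=snap('top')
def crop(c,x,y,w,h): return cv2.resize(c['color'][y:y+h,x:x+w,::-1],(400,300),interpolation=cv2.INTER_CUBIC)
cv2.imwrite('pics/c7.png',np.hstack([crop(b,240,270,100,75),crop(a,200,210,100,75)]))
E
```

```text
clock: 19.5
eef_pos: [468.8, 260.0, 48.4]
eef_rot: [-3.141, -0.001, -0.0]
wrist_force: [-0.3, -0.7, 0.5]
finger_gap: 0.7
finger_force: 0.0
```

View pics/c7.png

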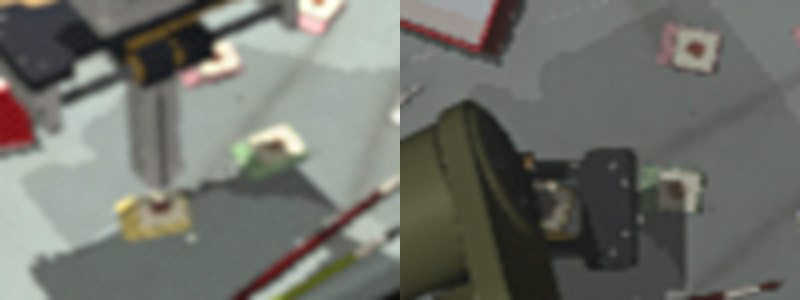

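The fingertips hang at scene pixel (279,316), directly above the centre of the yellow cassette at (279,324). I'll hold there, then hand in.

```bash
Z='0 0 0 0 0 0'; python3 -m creep '0 0 0 0 0 0; 0 0 0 0 0 0; 0 0 0 0 0 0; 0 0 0 0 0 0; 0 0 0 0 0 0; 0 0 0 0 0 0; 0 0 0 0 0 0; 0 0 0 0 0 0; 0 0 0 0 0 0; 0 0 0 0 0 0; 0 0 0 0 0 0; 0 0 0 0 0 0; 0 0 0 0 0 0; 0 0 0 0 0 0; 0 0 0 0 0 0; 0 0 0 0 0 0'; python3 -m creep '0 0 0 0 0 0; 0 0 0 0 0 0; 0 0 0 0 0 0; 0 0 0 0 0 0; 0 0 0 0 0 0; 0 0 0 0 0 0; 0 0 0 0 0 0; 0 0 0 0 0 0; 0 0 0 0 0 0; 0 0 0 0 0 0'; python3 -c "
from cell import manip
print(manip.sign_off())"
```

```text
clock: 21.6
eef_pos: [468.6, 260.0, 48.1]
eef_rot: [-3.142, 0.0, -0.0]
wrist_force: [-1.0, 0.3, -0.2]
finger_gap: 0.7
finger_force: 0.0
clock: 22.85
eef_pos: [468.6, 260.0, 48.1]
eef_rot: [3.142, 0.0, -0.0]
wrist_force: [0.0, 0.6, 0.9]
finger_gap: 0.4
finger_force: 0.0
the job is handed in; nothing more can be done
None
```

Both levers are fully home, grey before black, and the job is handed in at about 23 s with the fingertips still pointing about 2 cm above the yellow cassette after a hold of over 3 s; the black lever's last push was less gentle than intended, reaching 26 N against its stop.

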